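# Straighten the row: push the red book in

## Robot

A 6-joint arm with a two-finger parallel gripper is mounted at the origin on the work surface. World frame = base frame: x ahead of the robot, y to its left, z up, the work surface at z = 0. Lengths are in mm, angles in rad, forces in N, time in s.
With the tool pointing down it reaches from about 400 to 925 mm from the base axis. Payload 12.5 kg.
Tool frame: the origin (TCP) lies on the mounting face of the last link; the fingertips stand 190 mm ahead of it and the grasp point (between the pads) lies 171 mm ahead of it; x points along the fingers, y is the direction in which the jaws open and shut, and the axes are right-handed (so a half turn about x gives the same grasp; the last joint's range is limited). The gripper opens to 95 mm and grips with 3 to 60 N. Pads are 20 mm wide; open, the fingers measure 119 mm over their backs; the gripper's body (75 mm by 180 mm) begins 59 mm behind the grasp point.
Start: joints at [-1.269, 0.491, 1.559, -0, 1.092, -0.106], TCP at [247.888, -573.739, 404.761] pointing down, gripper open.
Joint ranges: [-3.1, 3.1], [-0.84, 2.19], [0.05, 2.79], [-1.13, 4.28], [0.06, 2.93], [-2.69, 2.69]. Speed limits (rad/s): [2.22, 2.22, 2.79, 3.14, 3.14, 3.14].

## Interface

Orientations are given as [roll, pitch, yaw] about the fixed x, y, z axes, in that order (R = Rz(yaw) Ry(pitch) Rx(roll)).
In Python, from cell import env, eyes gives the robot as it stands. The module is installed in compiled form; this text tells all that it offers.
- The arm moves only by the tool jog_arm, never from a script. Its argument "deltas" is one flat list of numbers, 7 for each row, row after row: the shift along the tool's x, y, z in mm, then the turn, a rotation vector about the tool's x, y, z in rad, then the opening, from 0 (shut) to 1 (fully open). A call has 1 to 10 rows; each row shifts and turns the pose as measured when the row begins, along the tool's axes as they then stand; what a row does not reach is not made up. A row lasts 1/8 s, in which the tool goes at most 62.5 mm and 10.7 degrees, less where a joint would pass 70% of its speed; a pose out of reach is approached as far as the arm can. A call is refused whole if a number of a shift passes 62.5 or a number of a turn 0.188, either way. A call with a gripper value outside its range is refused whole. The fingers move at their own pace and stop on an object; the grip force is fixed at half the most. Time passes only in rows, so rows that do not move let the fingers close. It gives the time, the measured TCP pose, the force and the opening at its end, in the units of the state.
- env.state(): the state, without advancing time (a new reading comes with each control period).
- eyes.read_camera(name): name is "scene" or "top" or "wrist"; returns a dict with "image" (420x560x3 uint8, red, green, blue), "fovy" (degrees; the focal length in pixels is half the picture's height over the tangent of half this angle, whatever the lens; pixels are square), "cx", "cy" (the principal point, pixels), "world_from_camera" (4x4, takes a point from camera to world coordinates). Camera axes: x right, y up, looking along -z (the intrinsics and any distortion apply to the point x, -y, -z); pixel columns grow to the right and rows downward; lengths in mm; the calibration is good to about 2 mm. The wrist camera is an equidistant fisheye: a pixel r from the principal point sees the ray r / f radians off the axis. A picture is of the moment at which its call begins. There is no depth.
- env.job_done(): hands the job in, once; it reports no verdict.
The state is a dict: "t": time; "joints": joint angles; "qvel": joint speeds; "tau": joint torques, N m; "eef_pos": TCP position; "tcp_rot": TCP orientation; "ft_force": force on the tool from outside, world axes, zero at the start; "moment": the same for the moment, N m; "opening": opening from 0.0 (shut) to 1.0 (fully open).
Only numpy, scipy, OpenCV 4.12 (cv2) and the standard library are available. Lean on these libraries where they do the work, as an engineer would, in place of code of your own. Each camera call takes 0.05 s, during which the arm holds its last target.

## Task

Straighten the row in the desktop book rack: with your fingertips gently push the red book in until its spine is level with the spines of the books that stand home, then take the hand away. The two books with a yellow slip are reserved and must stay sticking out. Do not grip or lift any book, and leave the other books and the things on the desk where they are.

Things in the scene. Friction and masses are not known exactly. Their poses are not given: they have to be found in the camera images.
- rack: Fixed dark-wood book rack: level board 200 mm deep, 350 wide, top 22 mm above the table; end panels 126 mm high, low back rail. Origin on the table under its centre; x runs from the open front (robot side) to the back, y left along the row. Seven hardbacks stand on it side by side, spines to the front, pitch 44 mm, gaps 6 to 8 mm. Nothing stops a book level with the row.
- row_front (a point): Point on the rack board's top, 15 mm behind its front edge, midway along it, axes as the rack's: the spines of the four books that are home stand in the plane x = 0 of this frame (within 1 mm).
- red_book: The red hardback, loose, 160 mm deep (x), 38 thick (y), 148 high, 0.3 to 0.65 kg; origin under its centre, spine 80 mm along -x. No slip; its spine sticks out 24 to 44 mm in front of the row. Its neighbours are home; the nearest other book sticking out is 50 mm from its covers. Slides with 1 to 5 N and stays where left; may tip if pushed above 110 mm over the board.
- red_spine (a point): Middle of the red book's spine, 80 mm above its underside, on the spine's face; axes as the book's (x into the row).
- blue_book: The blue hardback, reserved: a yellow paper slip stands about 40 mm out of its top. Loose, 160 x 38 x 150 mm (deep, thick, high), 0.45 kg, origin under its centre. Its spine too sticks out 24 to 44 mm, and must go on doing so.
- green_book: The dark green hardback, reserved: a yellow paper slip stands about 40 mm out of its top. Loose, 160 x 37 x 144 mm (deep, thick, high), 0.45 kg, origin under its centre. Its spine too sticks out 24 to 44 mm, and must go on doing so.
- purple_book: The purple hardback, home in the row. Loose, 160 x 37 x 152 mm (deep, thick, high), 0.45 kg, origin under its centre.
- grey_book: The grey hardback, home in the row. Loose, 160 x 36 x 142 mm (deep, thick, high), 0.45 kg, origin under its centre.
- teal_book: The teal hardback, home in the row. Loose, 160 x 38 x 155 mm (deep, thick, high), 0.45 kg, origin under its centre.
- tan_book: The tan hardback, home in the row. Loose, 160 x 37 x 146 mm (deep, thick, high), 0.45 kg, origin under its centre.
- stapler: Black desk stapler, loose, 150 x 36 mm, 52 mm high, origin under its centre, to the right on the table.
- tape_dispenser: Grey tape dispenser, loose, 160 x 60 mm, 98 mm high, origin under its centre, to the left on the table.
- pencil_cup: Dark steel pencil cup, loose, 80 mm across and 95 mm high (pencils to 185 mm), origin under its centre, to the right of the rack.
Mind the look-alikes: they are no part of the job. Leave any pink look-alike of the red_book alone.

How it is judged (in metres and radians):
On the way, in this order (a step that is already met when the one before it is completed fails the run):
1. the fingers touch the red book (contact force between the fingers and red_book above 0.3 N), for 0.05 s.
2. the red book's spine is level with the row (x of red_spine in the frame of row_front between -0.005 and 0.005 m), for 0.2 s.
At the end, for the whole second after the job is handed in: The red book stands upright and still on the board, square to the rack within 0.1 rad, its spine within 5 mm of the plane of the home spines; each of the six other books stands upright within 6 mm of where it was, and stapler, tape dispenser and pencil cup within 10 mm (all of step 2 and angle between the x axis of red_book and the x axis of rack, either way round below 0.1 rad and angle between each of red_book, purple_book, grey_book, teal_book, tan_book, blue_book, green_book's own z axis and vertical below 0.05 rad and z of red_book in the frame of row_front between -0.004 and 0.004 m and linear speed of red_book below 0.01 m/s and distance of each of purple_book, grey_book, teal_book, tan_book, blue_book, green_book from where it was at the start of the episode below 0.006 m and distance of each of stapler, tape_dispenser, pencil_cup from where it was at the start of the episode below 0.01 m); the robot touches nothing.
It fails at once if the red book is pressed or squeezed with more than 20 N (a grip does that) (contact force between the fingers and red_book above 20 N).
It fails at once if the red book is lifted more than 8 mm or tipped by more than 0.2 rad (z of red_book in the frame of row_front above 0.008 m or angle between red_book's own z axis and vertical above 0.2 rad).
It fails at once if the red book is pushed more than 8 mm past the row (x of red_spine in the frame of row_front above 0.008 m).
It fails at once if another book is moved more than 6 mm or tipped by more than 0.15 rad (distance of any of purple_book, grey_book, teal_book, tan_book, blue_book, green_book from where it was at the start of the episode above 0.006 m or angle between any of purple_book, grey_book, teal_book, tan_book, blue_book, green_book's own z axis and vertical above 0.15 rad).
It fails at once if the stapler, tape dispenser or pencil cup is moved more than 10 mm (distance of any of stapler, tape_dispenser, pencil_cup from where it was at the start of the episode above 0.01 m).
It also fails if it takes over 32 s, if anything falls off the work surface, if the arm or the gripper's body presses on something with over 40 N, if the wrist force passes 120 N, or if a joint passes its speed limit or range.

## Working session

There is one attempt and no reset: what is moved stays moved. The work goes in short steps, Python scripts to look and compute and a tool call to move; the robot and the scene stay as the last step left them, time stands still between calls to the robot, and variables do not carry over. Pictures are saved under pics/ and viewed, and the job is handed in when it is done.

Besides the shell and the picture viewer there is one more tool, called after "Call:" as a command line: name --argument value ..., lists and objects as JSON in quotes. jog_arm: Moves the arm, as the interface text tells. Its arguments: {"type":"object","properties":{"deltas":{"type":"array","items":{"type":"number"}}},"required":["deltas"]}

```bash
mkdir -p pics; python3 - <<'E'
from cell import env, eyes
import cv2,pickle
s=env.state();print({k:s[k] for k in('t','eef_pos','tcp_rot','opening','ft_force')})
for n in('scene','top','wrist'):
    c=eyes.read_camera(n);pickle.dump(c,open(f'pics/{n}0.pkl','wb'))
    cv2.imwrite(f'pics/{n}0.png',c['image'][:,:,::-1]);print(n,c['fovy'],c['cx'],c['cy'],c['world_from_camera'])
E
```

```text
{'t': 0.0, 'eef_pos': array([ 247.8655923 , -573.71169986,  404.1556332 ]), 'tcp_rot': array([-1.68799064,  1.56968734,  1.86137609]), 'opening': 0.9988001827882808, 'ft_force': array([-0.47384183,  0.39987271,  0.2441906 ])}
scene 56.16280913906503 280.2610565083269 205.21048791361798 [[ 4.46985116e-01 -8.48762105e-01  2.82501671e-01  8.52296723e+02]
 [ 8.94541263e-01  4.23939275e-01 -1.41673637e-01 -1.99119040e+02]
 [ 4.83660780e-04  3.16035409e-01  9.48747272e-01  1.15870125e+03]
 [ 0.00000000e+00  0.00000000e+00  0.00000000e+00  1.00000000e+00]]
top 53.553160800441795 285.4766015856779 208.36975899232203 [[ 1.71940367e-02  9.94121667e-01 -1.06894700e-01  4.15986790e+02]
 [-9.99696650e-01  1.89784191e-02  1.56980350e-02 -1.10425363e+01]
 [ 1.76344491e-02  1.06592360e-01  9.94146415e-01  1.39452661e+03]
 [ 0.00000000e+00  0.00000000e+00  0.00000000e+00  1.00000000e+00]]
wrist 65.70646984690485 282.43852597394624 207.46062251064495 [[ 3.97254759e-01  8.90603950e-01  2.21389386e-01  3.08651117e+02]
 [-9.17707685e-01  3.85816789e-01  9.46467664e-02 -5.45651177e+02]
 [-1.12295798e-03 -2.40769619e-01  9.70581645e-01  3.83419340e+02]
 [ 0.00000000e+00  0.00000000e+00  0.00000000e+00  1.00000000e+00]]
```

```bash
ls -la
```

```text
total 12
drwxr-xr-x  3 agent agent 4096 Dec  6 21:36 .
drwxr-xr-x 23 root  root  4096 Dec  6 21:36 ..
drwxr-xr-x  2 agent agent 4096 Dec  6 21:36 pics
```

View pics/scene0.png

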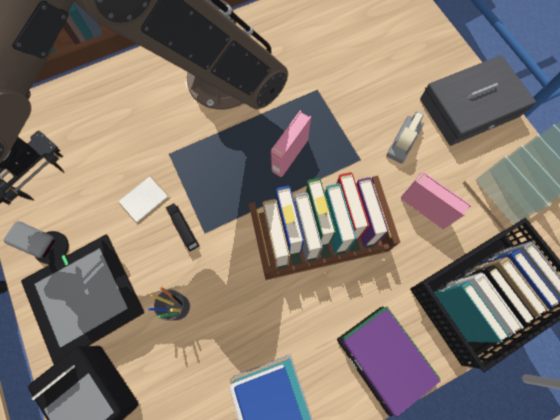

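View pics/top0.png

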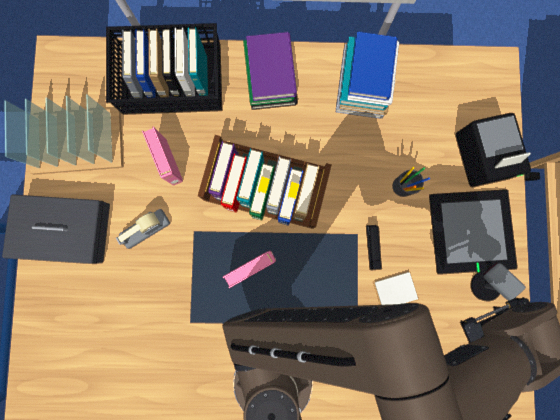

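View pics/wrist0.png

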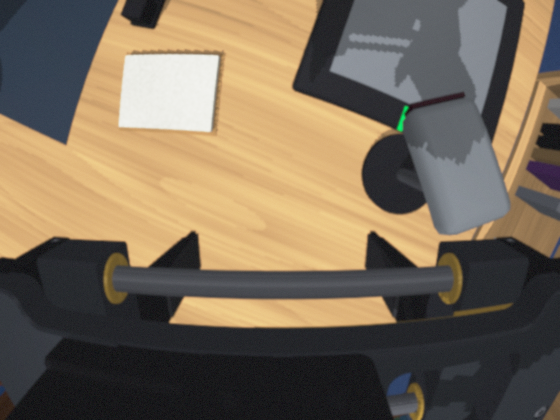

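The top view shows the rack at about (265,182). The order from the left is purple, red, teal, green (slip), grey, blue (slip), tan. A pink look-alike stands in front at (248,268). I'll enlarge both views.

```bash
python3 - <<'E'
import cv2
a=cv2.imread('pics/top0.png')[125:290,190:340];cv2.imwrite('pics/topc.png',cv2.resize(a,None,fx=4,fy=3.6,interpolation=cv2.INTER_CUBIC))
a=cv2.imread('pics/scene0.png')[100:285,240:405];cv2.imwrite('pics/scenec.png',cv2.resize(a,None,fx=3.2,fy=3.2,interpolation=cv2.INTER_CUBIC))
E
```

```text
(no output)
```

View pics/topc.png

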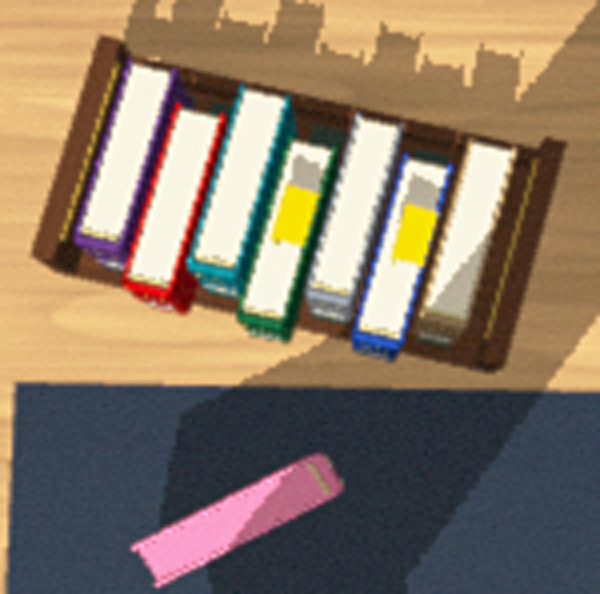

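View pics/scenec.png

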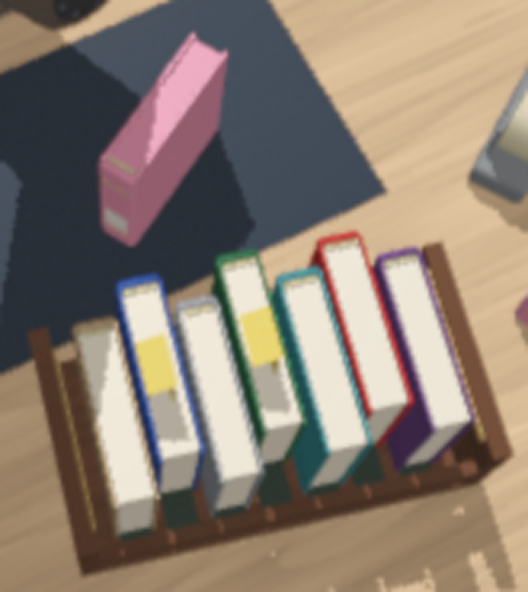

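```bash
python3 - <<'E'
import cv2
a=cv2.imread('pics/top0.png')[170:230,205:320];cv2.imwrite('pics/topd.png',cv2.resize(a,None,fx=6.9,fy=6.9,interpolation=cv2.INTER_CUBIC)[:,:800])
a=cv2.imread('pics/scene0.png')[165:210,262:382];cv2.imwrite('pics/scened.png',cv2.resize(a,None,fx=6.6,fy=6.6,interpolation=cv2.INTER_CUBIC))
E
```

```text
(no output)
```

View pics/topd.png

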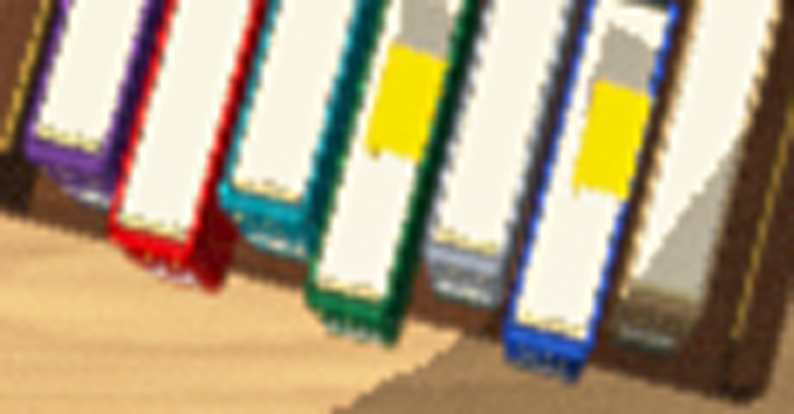

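View pics/scened.png

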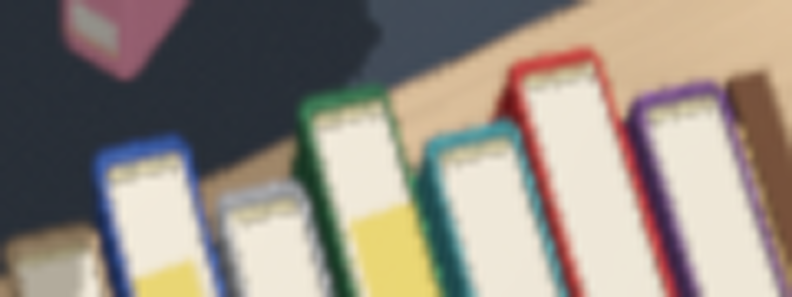

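```bash
cat > h.py <<'E'
import numpy as np,pickle
from scipy.optimize import least_squares
def proj(c,P):
    M=np.linalg.inv(c['world_from_camera']);P=np.atleast_2d(P);q=P@M[:3,:3].T+M[:3,3]
    f=c['image'].shape[0]/2/np.tan(np.radians(c['fovy'])/2)
    return np.c_[c['cx']+f*q[:,0]/-q[:,2],c['cy']-f*q[:,1]/-q[:,2]]
T=dict(purple=(132,174,37),red=(88,170,38),teal=(44,177,38),green=(0,166,37),grey=(-44,164,36),blue=(-88,172,38),tan=(-132,168,37))
E
python3 - <<'E'
from h import *
top=dict(purple=(28,155,98,172),red=(112,237,186,262),teal=(222,207,302,232),green=(308,303,385,322),grey=(428,263,498,283),blue=(507,345,582,362),tan=(612,315,690,328))
sc=dict(purple=(633,103,718,82),red=(512,68,598,50),teal=(427,143,518,122),green=(300,103,383,88),grey=(222,197,303,183),blue=(97,152,185,138),tan=(8,240,92,228))
ob=[]
for n,d,s,o in(('top',top,6.9,(205,170)),('scene',sc,6.6,(262,165))):
    c=pickle.load(open(f'pics/{n}0.pkl','rb'))
    for k,v in d.items():
        v=np.array(v).reshape(2,2); v=(v+.5)/s-.5+np.array(o)
        if n=='scene': v=v[::-1]   # left(y+) is on the right
        ob.append((n,c,k,v))
def res(p,sel,full=False):
    r=[]
    for n,c,k,v in ob:
        if n not in sel: continue
        y,z,w=T[k]; x={'red':-p[3],'green':-p[4],'blue':-p[5]}.get(k,0)
        L=np.array([[x,y+w/2],[x,y-w/2]]);cs,sn=np.cos(p[2]),np.sin(p[2])
        W=np.c_[p[0]+cs*L[:,0]-sn*L[:,1],p[1]+sn*L[:,0]+cs*L[:,1],[z,z]]
        e=proj(c,W)-v
        if full: print(n,k,e.round(2).tolist())
        r.append(e.ravel())
    return np.concatenate(r)
for sel in(['top'],['scene'],['top','scene']):
    R=least_squares(res,[620,0,-.2,30,30,30],args=(sel,));print(sel,R.x.round(3),np.sqrt(2*R.cost/len(R.fun)))
res(R.x,['top','scene'],True)
E
```

```text
['top'] [ 5.55856e+02  5.42460e+01 -2.40000e-01  2.51250e+01  2.93850e+01
  2.52200e+01] 0.6715487999379006
['scene'] [ 5.61468e+02  5.68010e+01 -2.35000e-01  2.65770e+01  3.23400e+01
  2.73880e+01] 0.3885684017158791
['top', 'scene'] [ 5.58884e+02  5.56910e+01 -2.38000e-01  2.59080e+01  3.09560e+01
  2.63990e+01] 0.8807443960683983
top purple [[-1.5, -1.0], [0.45, -0.31]]
top red [[-1.62, -0.59], [0.08, -0.97]]
top teal [[-1.09, -1.2], [-0.21, -1.57]]
top green [[-1.42, -0.82], [-0.5, -0.42]]
top grey [[-1.57, -1.2], [-0.01, -1.04]]
top blue [[-1.3, -1.09], [0.31, -0.3]]
top tan [[0.29, -1.43], [1.08, -0.16]]
scene purple [[-0.21, -0.58], [-0.48, -0.92]]
scene red [[-0.44, -0.43], [-0.86, -0.28]]
scene teal [[-0.95, -0.31], [-0.87, -0.53]]
scene green [[0.1, -0.57], [-0.5, -0.02]]
scene grey [[-0.89, -0.89], [-1.61, -0.2]]
scene blue [[-0.74, -0.73], [-1.19, 0.11]]
scene tan [[-0.61, -1.35], [-1.44, -0.24]]
```

```bash
cat >> h.py <<'E'
from scipy.spatial.transform import Rotation as Ro
def pose():
    from cell import env
    s=env.state();return s['eef_pos'],Ro.from_euler('xyz',s['tcp_rot']),s
def goalR(th,yaw=-.237,flip=1):
    d=np.array([np.cos(yaw),np.sin(yaw),0]);n=np.array([-d[1],d[0],0])*flip
    x=np.cos(th)*d-np.array([0,0,np.sin(th)]);return Ro.from_matrix(np.c_[x,n,np.cross(x,n)])
def delta(p,R,gp,gR): return R.inv().apply(gp-p),(R.inv()*gR).as_rotvec()
E
python3 - <<'E'
from h import *
p,R,s=pose();print(R.as_matrix().round(3))
for f in(1,-1):
  for th in(1.57,.785): print(f,th,delta(p,R,np.array([420,180,400]),goalR(th,flip=f)))
# pink, top view box at z=148 / 0
c=pickle.load(open('pics/top0.pkl','rb'));M=c['world_from_camera'];f=210/np.tan(np.radians(c['fovy'])/2)
for z in(0,40,148):
  for u,v in((223,277),(228,287),(272,251),(275,260)):
    r=M[:3,:3]@np.array([(u-c['cx'])/f,-(v-c['cy'])/f,-1]);q=M[:3,3]+r*(z-M[2,3])/r[2];print(z,q.round())
E
```

```text
[[-0.     0.397 -0.918]
 [ 0.001 -0.918 -0.397]
 [-1.    -0.001 -0.   ]]
1 1.57 (array([   4.85998633, -623.62250038, -456.92162011]), array([-2.49676746e+00, -1.41883435e-03,  1.25636518e-03]))
1 0.785 (array([   4.85998633, -623.62250038, -456.92162011]), array([-2.33442595, -0.32424037,  0.96778273]))
-1 1.57 (array([   4.85998633, -623.62250038, -456.92162011]), array([0.64482454, 0.00097128, 0.00109688]))
-1 0.785 (array([   4.85998633, -623.62250038, -456.92162011]), array([0.61052428, 0.75801929, 0.25396243]))
0 [334. 169.   0.]
0 [302. 152.   0.]
0 [422.   9.   0.]
0 [393.  -1.   0.]
40 [336. 164.  40.]
40 [305. 147.  40.]
40 [422.   9.  40.]
40 [393.  -1.  40.]
148 [343. 150. 148.]
148 [314. 135. 148.]
148 [422.   7. 148.]
148 [395.  -2. 148.]
```

Call:
jog_arm --deltas '[-4, -15, -20, 0, 0, 0, 0, -4, -28, -37, 0, 0, 0, 0, -4, -28, -37, 0, 0, 0, 0, -4, -28, -37, 0, 0, 0, 0, -4, -28, -37, 0, 0, 0, 0, -4, -28, -37, 0, 0, 0, 0, -4, -28, -37, 0, 0, 0, 0, -4, -28, -37, 0, 0, 0, 0]'

```text
t: 1.15
eef_pos: [424.7, -254.4, 437.7]
tcp_rot: [-1.979, 1.568, 1.568]
ft_force: [1.2, -0.7, -0.3]
opening: 0.215
```

```bash
python3 - <<'E'
from h import *
p,R,s=pose();print(s['t'],p,s['joints'],s['opening'],s['ft_force']);print(R.as_matrix().round(3))
print(delta(p,R,np.array([420,170,440]),goalR(.8,flip=-1)))
print(delta(p,R,np.array([420,170,440]),goalR(1.57,flip=-1)))
E
```

```text
1.15 [ 424.66699842 -254.43696428  437.72775837] [-0.67373049  0.26974528  1.82453499  0.00295865  1.04935051  0.49024268] 0.21473061716762024 [ 1.24657366 -0.69087137 -0.292707  ]
[[ 0.     0.394 -0.919]
 [ 0.003 -0.919 -0.394]
 [-1.    -0.003 -0.001]]
(array([  -0.88211478, -391.88813449, -163.08461766]), array([0.60850323, 0.74329448, 0.2505311 ]))
(array([  -0.88211478, -391.88813449, -163.08461766]), array([6.42344786e-01, 4.79178149e-04, 3.57546523e-03]))
```

Call:
jog_arm --deltas '[0, -25, -10, 0, 0, 0, 0, 0, -43, -18, 0, 0, 0, 0, 0, -43, -18, 0, 0, 0, 0, 0, -43, -18, 0, 0, 0, 0, 0, -43, -18, 0, 0, 0, 0, 0, -43, -18, 0, 0, 0, 0, 0, -43, -18, 0, 0, 0, 0, 0, -43, -18, 0, 0, 0, 0, 0, -43, -18, 0, 0, 0, 0, 0, -20, -8, 0, 0, 0, 0]'

```text
t: 2.4
eef_pos: [410.4, 189.7, 441.2]
tcp_rot: [-2.608, 1.565, 0.945]
ft_force: [0.1, -0.0, -0.1]
opening: 0.009
```

Call:
jog_arm --deltas '[0, 0, 0, 0.16, 0, 0, 0, 0, 0, 0, 0.16, 0, 0, 0, 0, 0, 0, 0.16, 0, 0, 0, 0, 0, 0, 0.16, 0, 0, 0]'

```text
t: 2.9
eef_pos: [405.6, 193.5, 441.4]
tcp_rot: [-1.798, 1.565, 1.103]
ft_force: [0.1, 0.0, 0.4]
opening: 0.005
```

Call:
jog_arm --deltas '[0, 0, 0, 0, 0.16, 0, 0, 0, 0, 0, 0, 0.16, 0, 0, 0, 0, 0, 0, 0.16, 0, 0, 0, 0, 0, 0, 0.16, 0, 0, 0, 0, 0, 0, 0.15, 0, 0]'

```text
t: 3.52
eef_pos: [415.0, 170.3, 474.7]
tcp_rot: [-3.127, 0.814, -0.184]
ft_force: [0.7, 0.2, 0.7]
opening: 0.006
```

```bash
python3 - <<'E'
from h import *
from cell import eyes
import cv2
p,R,s=pose();print(s['t'],p,s['joints'],s['opening'],s['ft_force']);print(R.as_matrix().round(3))
y=-.237;d=np.array([np.cos(y),np.sin(y),0]);n=np.array([-d[1],d[0],0]);rf=np.array([558.9,55.7,0])
gR=goalR(.8,flip=-1);tip=rf-60*d+88*n+np.array([0,0,95]);g=tip-190*gR.as_matrix()[:,0]
print('goal',g,tip,delta(p,R,g,gR))
for nm in('wrist','scene'):
  c=eyes.read_camera(nm);cv2.imwrite(f'pics/{nm}1.png',c['image'][:,:,::-1])
E
```

```text
3.525 [415.02350918 170.25433866 474.68237235] [ 0.30059818  0.11085719  1.99241399 -0.78898181  0.46780914  2.68358435] 0.005622265644341012 [0.7337915  0.23994689 0.70959871]
[[ 0.675 -0.194 -0.712]
 [-0.126 -0.981  0.148]
 [-0.727 -0.01  -0.687]]
goal [392.56452315 186.40719466 231.29765727] [521.23850152 155.32736337  95.        ] (array([159.70900449,  -8.98790809, 185.50927669]), array([0.02321677, 0.01399256, 0.03650072]))
```

Call:
jog_arm --deltas '[0, 0, 0, -0.18, 0, 0, 0, 0, 0, 0, -0.18, 0, 0, 0, 0, 0, 0, -0.18, 0, 0, 0, 0, 0, 0, -0.18, 0, 0, 0, 0, 0, 0, -0.18, 0, 0, 0, 0, 0, 0, -0.18, 0, 0, 0, 0, 0, 0, -0.18, 0, 0, 0, 0, 0, 0, -0.18, 0, 0, 0, 0, 0, 0, -0.18, 0, 0, 0]'

```text
t: 4.75
eef_pos: [406.8, 172.8, 473.8]
tcp_rot: [1.504, 0.826, -0.179]
ft_force: [-0.1, 0.0, -0.9]
opening: 0.005
```

Call:
jog_arm --deltas '[0, 0, 0, -0.18, 0, 0, 0, 0, 0, 0, -0.18, 0, 0, 0, 0, 0, 0, -0.18, 0, 0, 0, 0, 0, 0, -0.18, 0, 0, 0, 0, 0, 0, -0.18, 0, 0, 0, 0, 0, 0, -0.18, 0, 0, 0, 0, 0, 0, -0.18, 0, 0, 0, 0, 0, 0, -0.18, 0, 0, 0]'

```text
t: 5.75
eef_pos: [398.8, 176.3, 470.2]
tcp_rot: [0.023, 0.842, -0.175]
ft_force: [0.6, -0.6, -0.0]
opening: 0.002
```

```bash
cat > st.py <<'E'
from h import *
import sys
p,R,s=pose();print(s['t'],p,s['joints'].round(3),s['opening'],s['ft_force']);print(R.as_matrix().round(3))
y=-.237;d=np.array([np.cos(y),np.sin(y),0]);n=np.array([-d[1],d[0],0]);rf=np.array([558.9,55.7,0])
gap=float(sys.argv[1]);zz=float(sys.argv[2])
gR=goalR(.8,flip=1);tip=rf+gap*d+88*n+np.array([0,0,zz]);g=tip-190*gR.as_matrix()[:,0]
print('goal',g,tip,delta(p,R,g,gR))
t=p+190*R.as_matrix()[:,0]-rf;print('tip now in row frame',t@d,t@n,t[2])
E
python3 st.py -60 95
```

```text
5.75 [398.82734569 176.32382624 470.17077529] [ 0.325  0.097  2.017 -0.76   0.481 -0.461] 0.0016802082058442703 [ 0.57922531 -0.56969467 -0.04051811]
[[ 0.656  0.191  0.73 ]
 [-0.116  0.982 -0.152]
 [-0.746  0.015  0.666]]
goal [392.56452315 186.40719466 231.29765727] [521.23850152 155.32736337  95.        ] (array([ 172.85878283,    5.00224627, -165.21526113]), array([ 0.02236967, -0.04210777, -0.04200033]))
tip now in row frame -57.57816167737231 87.55416709552907 328.48168594859646
```

View pics/scene1.png

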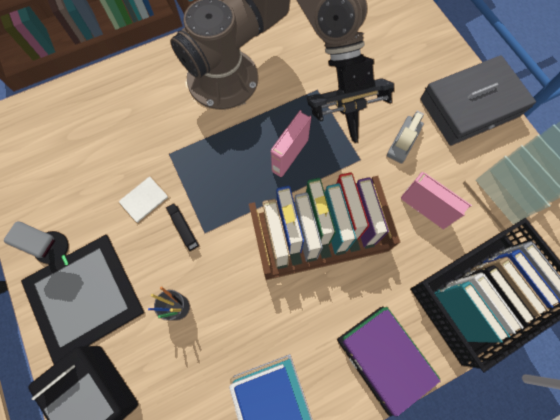

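Call:
jog_arm --deltas '[20, 1, -20, 0.022, -0.042, -0.042, 0, 30, 1, -29, 0, 0, 0, 0, 30, 1, -29, 0, 0, 0, 0, 30, 1, -29, 0, 0, 0, 0]'

```text
t: 6.25
eef_pos: [412.1, 186.0, 373.6]
tcp_rot: [-0.009, 0.892, -0.24]
ft_force: [1.2, -0.4, 1.0]
opening: 0.007
```

```bash
python3 st.py -60 95; python3 - <<'E'
from cell import eyes
import cv2
for nm in('top','scene'):
  c=eyes.read_camera(nm);cv2.imwrite(f'pics/{nm}2.png',c['image'][:,:,::-1])
a=cv2.imread('pics/top2.png')[125:290,130:340]; b=cv2.imread('pics/scene2.png')[60:285,240:440]
cv2.imwrite('pics/m2.png',cv2.hconcat([cv2.resize(a,(400,314)),cv2.resize(b,(400,314*1))]))
E
```

```text
6.25 [412.05862389 185.96962369 373.59907752] [ 0.34   0.265  2.11  -1.132  0.391 -0.007] 0.007156427894094576 [ 1.15228853 -0.35194995  0.99820385]
[[ 0.61   0.231  0.758]
 [-0.15   0.973 -0.176]
 [-0.778 -0.006  0.628]]
goal [392.56452315 186.40719466 231.29765727] [521.23850152 155.32736337  95.        ] (array([  98.7621886 ,   -3.24324891, -104.23731134]), array([ 0.00684186, -0.09160679,  0.00176194]))
tip now in row frame -53.970742264244606 91.75783469126621 225.76458974246606
```

View pics/m2.png

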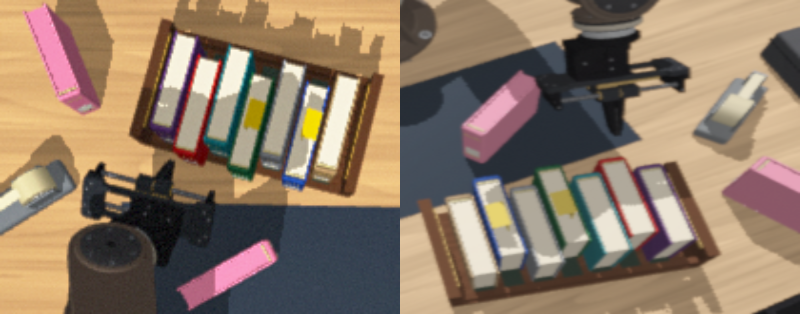

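Call:
jog_arm --deltas '[0, 0, 0, 0, 0.15, 0, 0, 0, 0, 0, 0, 0.15, 0, 0, 0, 0, 0, 0, 0, 0, 0]'

```text
t: 6.72
eef_pos: [410.7, 185.2, 374.3]
tcp_rot: [-0.039, 1.108, -0.276]
ft_force: [-1.4, -0.4, -0.1]
opening: 0.006
```

```bash
sed -i 's/goalR(.8,flip=1)/goalR(1.2,flip=1)/' st.py; python3 st.py -60 105
```

```text
6.725 [410.72709889 185.24263241 374.326513  ] [ 0.323  0.262  2.075 -0.574  0.482 -0.541] 0.005863599887563696 [-1.35175174 -0.40536754 -0.12426993]
[[ 0.43   0.239  0.871]
 [-0.122  0.971 -0.206]
 [-0.895 -0.018  0.446]]
goal [454.31505549 171.49201016 282.08742633] [521.23850152 155.32736337 105.        ] (array([102.93280179,  -1.32216118,  -0.35900716]), array([0.00317721, 0.09171802, 0.01774561]))
tip now in row frame -89.6747515380333 87.79324218835858 204.3186026016681
```

Call:
jog_arm --deltas '[10, 0, 0, 0.003, 0.091, 0.018, 0, 20, 0, 0, 0, 0, 0, 0, 20, 0, 0, 0, 0, 0, 0, 15, 0, 0, 0, 0, 0, 0, 0, 0, 0, 0, 0, 0, 0]'

```text
t: 7.35
eef_pos: [433.1, 179.3, 315.2]
tcp_rot: [-0.006, 1.183, -0.242]
ft_force: [-0.7, -0.7, 0.7]
opening: 0.006
```

```bash
python3 st.py -60 105
```

```text
7.35 [433.06677353 179.32389735 315.24741229] [ 0.285  0.383  2.093 -0.543  0.376 -0.571] 0.005572117047181448 [-0.68781909 -0.73992541  0.73858755]
[[ 0.367  0.234  0.9  ]
 [-0.09   0.972 -0.216]
 [-0.926 -0.002  0.378]]
goal [454.31505549 171.49201016 282.08742633] [521.23850152 155.32736337 105.        ] (array([39.20476079, -2.56858413,  8.29468017]), array([0.00143855, 0.0166183 , 0.00173637]))
tip now in row frame -79.55978745210507 90.29650507439116 139.32887384844628
```

Call:
jog_arm --deltas '[13, -1, 2, 0.001, 0.016, 0.002, 0, 13, -1, 2, 0, 0, 0, 0, 13, -1, 0, 0, 0, 0, 0, 0, 0, 0, 0, 0, 0, 0]'

```text
t: 7.85
eef_pos: [450.8, 171.9, 279.7]
tcp_rot: [0.002, 1.196, -0.234]
ft_force: [0.4, -0.1, -0.5]
opening: 0.001
```

```bash
python3 st.py -40 105;  python3 - <<'E'
from cell import eyes
import cv2
for nm in('top','scene','wrist'):
  c=eyes.read_camera(nm);cv2.imwrite(f'pics/{nm}3.png',c['image'][:,:,::-1])
a=cv2.imread('pics/top3.png')[150:270,160:320]; b=cv2.imread('pics/scene3.png')[100:250,240:440]
cv2.imwrite('pics/m3.png',cv2.hconcat([cv2.resize(a,(400,300),interpolation=2),cv2.resize(b,(400,300),interpolation=2)]))
E
```

```text
7.85 [450.78188324 171.85028065 279.68010384] [ 0.257  0.462  2.093 -0.61   0.305 -0.519] 0.0010494345159726985 [ 0.35670433 -0.12241852 -0.48893252]
[[ 0.356  0.234  0.905]
 [-0.085  0.972 -0.218]
 [-0.931  0.001  0.366]]
goal [473.7559897  166.79625922 282.08742633] [540.67943573 150.63161243 105.        ] (array([ 6.36306298,  0.45450783, 22.76955761]), array([ 0.00084394,  0.00369176, -0.00119537]))
tip now in row frame -62.865371862585064 87.74612618429396 102.8481452674296
```

View pics/m3.png

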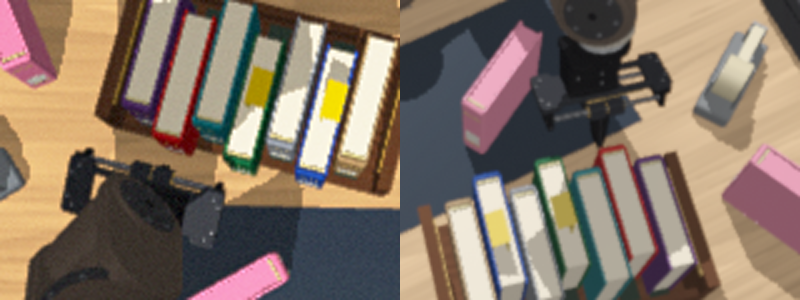

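View pics/wrist3.png

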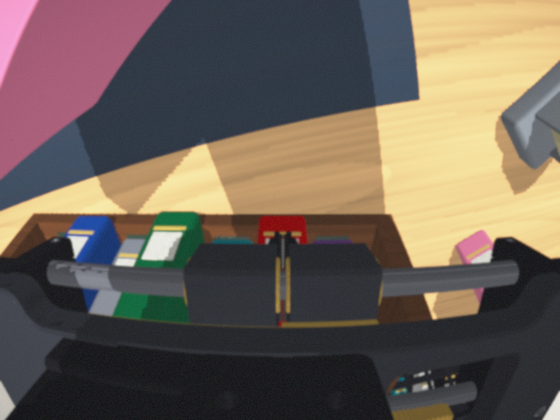

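Call:
jog_arm --deltas '[1, 0, 5, 0, 0, 0, 0, 1, 0, 5, 0, 0, 0, 0, 1, 0, 5, 0, 0, 0, 0, 2, 0, 4.5, 0, 0, 0, 0, 0, 0, 0, 0, 0, 0, 0]'

```text
t: 8.62
eef_pos: [471.5, 167.3, 284.5]
tcp_rot: [0.007, 1.193, -0.229]
ft_force: [0.4, -0.2, 0.1]
opening: 0.007
```

```bash
python3 st.py -40 105
```

```text
8.625 [471.48262953 167.25230839 284.51145709] [ 0.236  0.471  2.049 -0.544  0.325 -0.608] 0.006848722233696766 [ 0.44497541 -0.24134028  0.09186217]
[[ 0.359  0.233  0.904]
 [-0.084  0.972 -0.218]
 [-0.929  0.003  0.369]]
goal [473.7559897  166.79625922 282.08742633] [540.67943573 150.63161243 105.        ] (array([3.10796398, 0.07990298, 1.25946333]), array([ 0.00066639,  0.00697821, -0.00312755]))
tip now in row frame -41.083343322212166 88.5042151581495 107.90956767743819
```

Call:
jog_arm --deltas '[2, 0, 1.5, 0, 0, 0, 0, 1.5, 0, 1.7, 0, 0, 0, 0]'

```text
t: 8.88
eef_pos: [475.1, 166.2, 282.2]
tcp_rot: [0.005, 1.194, -0.231]
ft_force: [-3.8, 0.4, 3.2]
opening: 0.004
```

Call:
jog_arm --deltas '[1, 0, 1.9, 0, 0, 0, 0]'

```text
t: 9.0
eef_pos: [477.1, 165.8, 281.9]
tcp_rot: [0.004, 1.195, -0.231]
ft_force: [-4.9, 1.2, 3.6]
opening: 0.003
```

Call:
jog_arm --deltas '[0.7, 0, 1.9, 0, 0, 0, 0]'

```text
t: 9.12
eef_pos: [479.0, 165.3, 281.9]
tcp_rot: [0.004, 1.195, -0.232]
ft_force: [-4.1, 1.7, 3.3]
opening: 0.004
```

Call:
jog_arm --deltas '[0.7, 0, 1.9, 0, 0, 0, 0]'

```text
t: 9.25
eef_pos: [481.1, 164.8, 282.0]
tcp_rot: [0.004, 1.195, -0.232]
ft_force: [-4.5, 0.4, 3.6]
opening: 0.01
```

Call:
jog_arm --deltas '[0.7, 0, 1.9, 0, 0, 0, 0]'

```text
t: 9.38
eef_pos: [483.2, 164.3, 282.0]
tcp_rot: [0.004, 1.195, -0.232]
ft_force: [-4.0, 0.6, 2.9]
opening: 0.002
```

```bash
python3 st.py -20 105
```

```text
9.375 [483.16130062 164.30928166 282.01348292] [ 0.224  0.485  2.027 -0.522  0.33  -0.641] 0.002209165514431771 [-3.98214772  0.57280693  2.89416271]
[[ 0.357  0.233  0.905]
 [-0.084  0.972 -0.217]
 [-0.93   0.001  0.367]]
goal [493.19692391 162.10050827 282.08742633] [560.12036994 145.93586148 105.        ] (array([3.69992642, 0.19100807, 9.58498528]), array([ 0.00117629,  0.00476545, -0.0018808 ]))
tip now in row frame -29.4308898866911 88.1486737280506 105.25639418172048
```

Call:
jog_arm --deltas '[0.7, 0, 1.9, 0, 0, 0, 0, 0.7, 0, 1.9, 0, 0, 0, 0, 0.7, 0, 1.9, 0, 0, 0, 0, 0.7, 0, 1.9, 0, 0, 0, 0]'

```text
t: 9.88
eef_pos: [491.6, 162.2, 282.1]
tcp_rot: [0.003, 1.196, -0.233]
ft_force: [-3.9, 1.1, 1.8]
opening: 0.003
```

```bash
python3 st.py -20 105;  python3 - <<'E'
from cell import eyes
import cv2
for nm in('top','scene'):
  c=eyes.read_camera(nm);cv2.imwrite(f'pics/{nm}4.png',c['image'][:,:,::-1])
a=cv2.imread('pics/top4.png')[170:230,205:320];a=cv2.resize(a,(790,412),interpolation=2)
b=cv2.imread('pics/scene4.png')[165:210,262:382];b=cv2.resize(b,None,fx=6.6,fy=6.6,interpolation=2)
cv2.imwrite('pics/a4.png',a);cv2.imwrite('pics/b4.png',b)
E
```

```text
9.875 [491.6229774  162.20948445 282.07031792] [ 0.216  0.493  2.01  -0.502  0.337 -0.669] 0.0025916235299494206 [-3.93910391  1.10197976  1.81671737]
[[ 0.357  0.233  0.905]
 [-0.084  0.972 -0.217]
 [-0.93   0.001  0.367]]
goal [493.19692391 162.10050827 282.08742633] [560.12036994 145.93586148 105.        ] (array([0.5546395 , 0.26108109, 1.45385275]), array([ 0.00111716,  0.00446289, -0.00164488]))
tip now in row frame -20.766158499726465 88.04938615677816 105.29209123430661
```

View pics/a4.png

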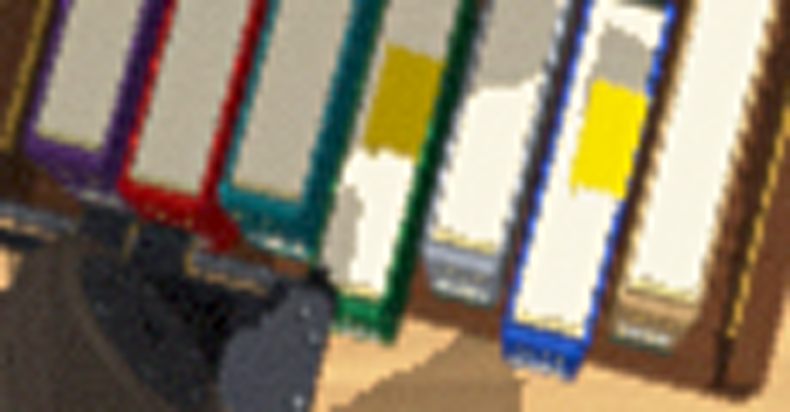

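View pics/b4.png

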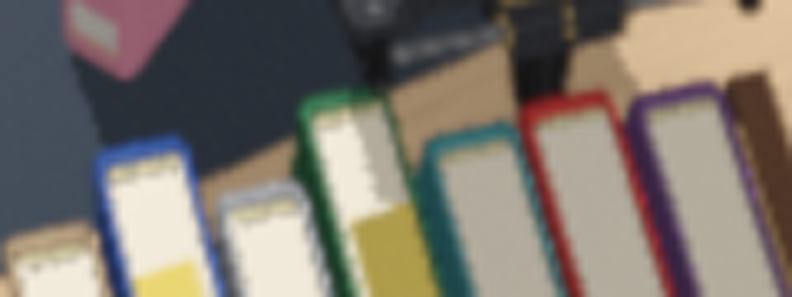

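```bash
python3 - <<'E'
from h import *
y=-.237;d=np.array([np.cos(y),np.sin(y),0]);n=np.array([-d[1],d[0],0])
for nm,s,o,cur,hm,red0 in(('scene',6.6,(262,165),(569.5,104),dict(purple=(675.5,92.5),teal=(472.5,132.5),grey=(262.5,190),tan=(50,234)),(555,59)),
   ('top',6.9,(205,170),(157,206+4),dict(purple=(63,163.5),teal=(262,219.5),grey=(463,273),tan=(651,321.5)),(149,249.5))):
    c=pickle.load(open(f'pics/{nm}0.pkl','rb'));M=c['world_from_camera'];f=210/np.tan(np.radians(c['fovy'])/2)
    def back(uv,z):
        u,v=(np.array(uv)+.5)/s-.5+np.array(o)
        r=M[:3,:3]@np.array([(u-c['cx'])/f,-(v-c['cy'])/f,-1]);return M[:3,3]+r*(z-M[2,3])/r[2]
    H={k:back(v,T[k][1]) for k,v in hm.items()}
    for k,q in H.items(): print(nm,k,(q@d).round(2),(q@n).round(1))
    k=np.polyfit([q@n for q in H.values()],[q@d for q in H.values()],1);print('slope',k[0])
    for t,v in(('start',red0),('now',cur)):
        q=back(v,170);print(nm,t,q@d-np.polyval(k,q@n), q@d-(H['purple']+H['teal'])@d/2, q@n)
E
```

```text
scene purple 532.55 317.6
scene teal 531.91 231.4
scene grey 532.43 144.2
scene tan 532.92 55.5
slope -0.0018846914895398236
scene start -26.55914195397048 -26.502365637718015 274.77401436262846
scene now -5.99685639073391 -5.94061870664018 275.05980764055437
top purple 528.76 315.3
top teal 526.72 226.4
top grey 527.51 138.2
top tan 527.31 54.7
slope 0.00414619154887317
top start -25.26371660786441 -25.069234437676812 270.55930997792177
top now -7.967701355115764 -7.768135790357974 271.785349467483
```

Call:
jog_arm --deltas '[0.7, 0, 1.9, 0, 0, 0, 0, 0.7, 0, 1.9, 0, 0, 0, 0, 0, 0, 0, 0, 0, 0, 0]'

```text
t: 10.35
eef_pos: [496.0, 161.2, 282.1]
tcp_rot: [0.003, 1.195, -0.232]
ft_force: [-2.9, 0.7, 1.8]
opening: 0.007
```

```bash
cat > look.py <<'E'
from cell import eyes
import cv2,sys
i=sys.argv[1]
for nm in('top','scene'):
  c=eyes.read_camera(nm);cv2.imwrite(f'pics/{nm}{i}.png',c['image'][:,:,::-1])
a=cv2.imread(f'pics/top{i}.png')[170:230,205:320];a=cv2.resize(a,None,fx=6.9,fy=6.9,interpolation=2)
b=cv2.imread(f'pics/scene{i}.png')[165:210,262:382];b=cv2.resize(b,None,fx=6.6,fy=6.6,interpolation=2)
cv2.imwrite(f'pics/m{i}.png',cv2.vconcat([b,a[:300,:792]]))
E
python3 st.py -20 105; python3 look.py 5
```

```text
10.35 [495.95383334 161.16994891 282.08066222] [ 0.212  0.496  2.001 -0.493  0.34  -0.682] 0.006990274252790839 [-2.87706581  0.72101823  1.82009331]
[[ 0.357  0.233  0.905]
 [-0.084  0.972 -0.217]
 [-0.93   0.001  0.367]]
goal [493.19692391 162.10050827 282.08742633] [560.12036994 145.93586148 105.        ] (array([-1.0684193 ,  0.26186074, -2.69377898]), array([ 0.00104202,  0.00456946, -0.00168654]))
tip now in row frame -16.293453992211745 88.06363496673038 105.30987249775666
```

View pics/m5.png

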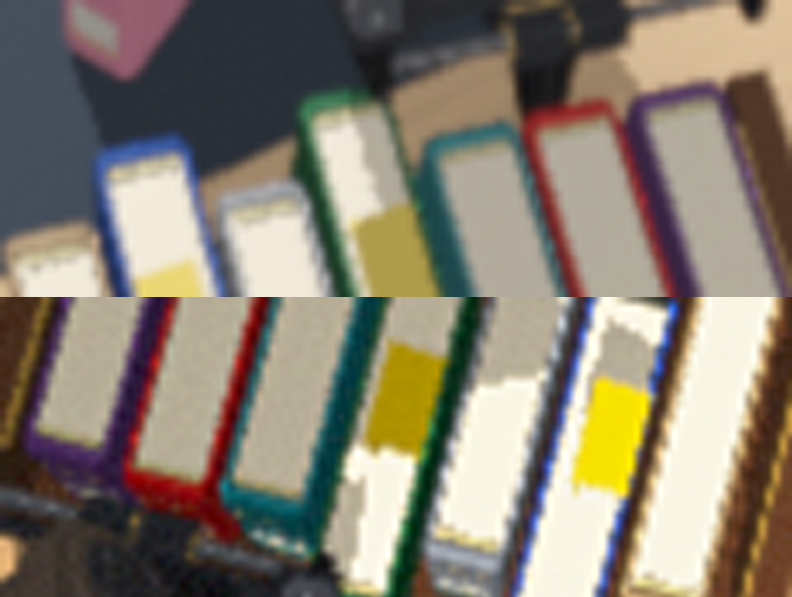

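Call:
jog_arm --deltas '[0.7, 0, 1.9, 0, 0, 0, 0, 0, 0, 0, 0, 0, 0, 0, 0, 0, 0, 0, 0, 0, 0]'

```text
t: 10.82
eef_pos: [498.0, 160.7, 282.1]
tcp_rot: [0.003, 1.195, -0.232]
ft_force: [-2.1, 0.3, 0.3]
opening: 0.005
```

Call:
jog_arm --deltas '[-1, 0, -3, 0, 0, 0, 0, -2, 0, -5, 0, 0, 0, 0, -3, 0, -7, 0, 0, 0, 0, -5, 0, -10, 0, 0, 0, 0, -7, 0, -15, 0, 0, 0, 0, -9, 0, -15, 0, 0, 0, 0, 0, 0, 0, 0, 0, 0, 0]'

```text
t: 11.7
eef_pos: [434.7, 175.8, 287.6]
tcp_rot: [0.006, 1.194, -0.229]
ft_force: [-0.3, 0.0, 0.6]
opening: 0.002
```

```bash
python3 st.py -60 105; python3 look.py 6
```

```text
11.7 [434.65786967 175.81815175 287.59930381] [ 0.275  0.434  2.117 -0.618  0.311 -0.496] 0.0018933175207742298 [-0.34760458  0.0450023   0.64702559]
[[ 0.358  0.232  0.904]
 [-0.084  0.973 -0.217]
 [-0.93   0.002  0.368]]
goal [454.31505549 171.49201016 282.08742633] [521.23850152 155.32736337 105.        ] (array([12.53089962,  0.34695348, 16.68404707]), array([ 0.00156574,  0.00601715, -0.00295799]))
tip now in row frame -79.05983154176651 88.15285882076513 110.92996385557453
```

View pics/m6.png

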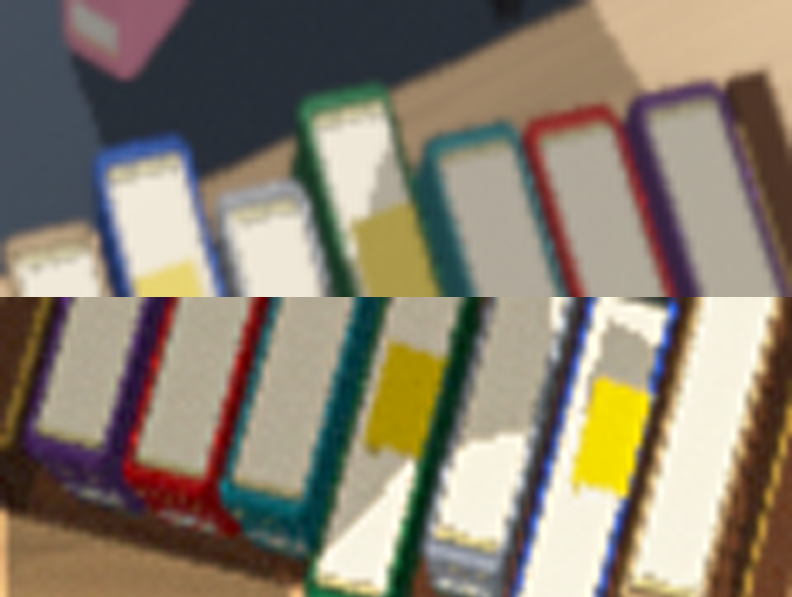

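```bash
python3 - <<'E'
import cv2
for n,(r0,r1,c0,c1) in(('scene',(170,200,320,380)),('top',(180,215,205,255))):
    a=cv2.imread(f'pics/{n}6.png')[r0:r1,c0:c1];cv2.imwrite(f'pics/{n}6z.png',cv2.resize(a,None,fx=12,fy=12,interpolation=2))
E
```

```text
(no output)
```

View pics/scene6z.png

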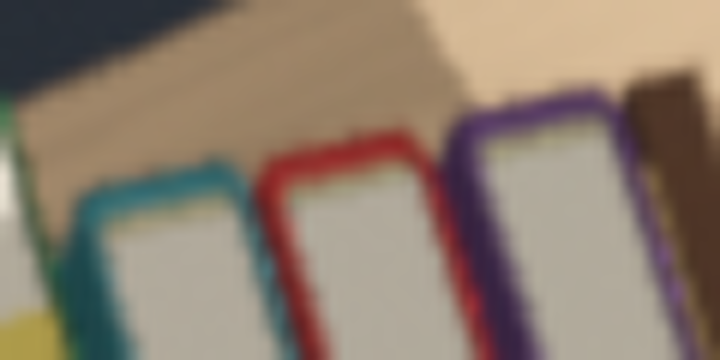

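View pics/top6z.png

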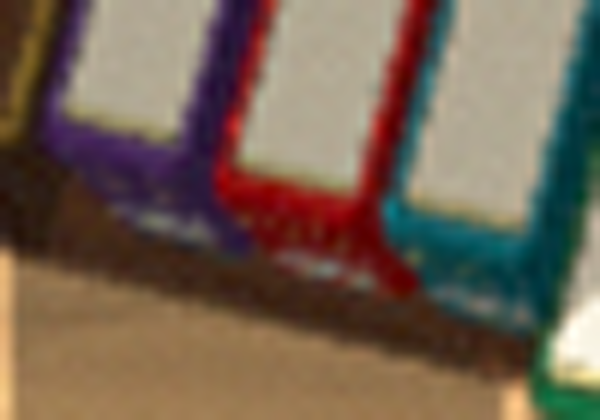

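```bash
python3 - <<'E'
from h import *
y=-.237;d=np.array([np.cos(y),np.sin(y),0]);n=np.array([-d[1],d[0],0])
for nm,o,m in(('scene',(320,170),dict(purple=(528,102),teal=(158,174),red=(338,146))),('scene',(320,170),dict(purple=(548,136),teal=(170,207),red=(351,175))),('top',(205,180),dict(purple=(122,128),red=(299,180),teal=(468,215)))):
    c=pickle.load(open(f'pics/{nm}0.pkl','rb'));M=c['world_from_camera'];f=210/np.tan(np.radians(c['fovy'])/2)
    Q={}
    for k,uv in m.items():
        u,v=(np.array(uv)+.5)/12-.5+np.array(o)
        r=M[:3,:3]@np.array([(u-c['cx'])/f,-(v-c['cy'])/f,-1]);q=M[:3,3]+r*(T[k][1]-M[2,3])/r[2];Q[k]=(q@d,q@n)
    print(nm,{k:np.round(v,1) for k,v in Q.items()},Q['red'][0]-(Q['purple'][0]+Q['teal'][0])/2)
E
```

```text
scene {'purple': array([530.8, 317.1]), 'teal': array([529.9, 230.7]), 'red': array([530. , 273.5])} -0.3206646730202465
scene {'purple': array([539.7, 319.1]), 'teal': array([538.2, 231.2]), 'red': array([537.4, 274.4])} -1.4776532388901842
top {'purple': array([538.3, 314.9]), 'red': array([537.3, 270. ]), 'teal': array([538.7, 226.6])} -1.1987696986292349
```

Call:
jog_arm --deltas '[-25, 0, 0, 0, 0, 0, 0, -35, 0, 0, 0, 0, 0, 0, -25, 0, 0, 0, 0, 0, 0, 0, 0, 0, 0, 0, 0, 0, 0, 0, 0, 0, 0, 0, 0]'

```text
t: 12.42
eef_pos: [407.2, 182.5, 367.7]
tcp_rot: [0.009, 1.194, -0.228]
ft_force: [-0.9, 0.0, -0.6]
opening: 0.004
```

```bash
python3 st.py -60 105|head -1; python3 look.py 7
```

```text
12.425 [407.17034666 182.48983768 367.74114915] [ 0.308  0.267  2.081 -0.403  0.5   -0.7  ] 0.004286585689879129 [-0.87040424  0.01049779 -0.64463338]
```

View pics/scene7.png

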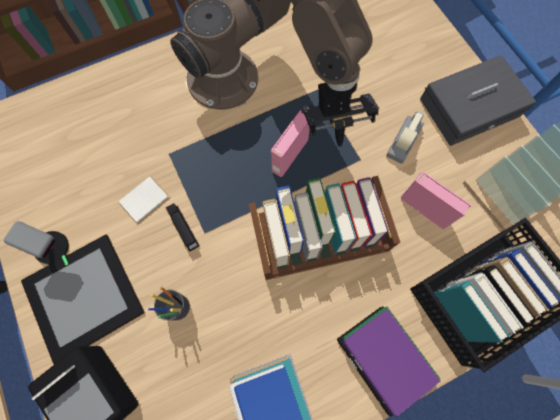

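The red book stands level with its neighbours. Blue and green still stick out, the other objects are where they were, and the hand is clear.

```bash
python3 -c "
from cell import env
print(env.job_done(), env.state()['t'])"
```

```text
the job is handed in; nothing more can be done
the job is handed in; nothing more can be done
```

I pushed the red book in by about 25 mm with closed fingertips, about 85 mm above the board, then backed the hand away and handed the job in. It took about 12.4 s of the 32 s allowed.

- **Red spine:** three readings from the last close-up pictures put it 0.3, 1.2 and 1.5 mm in front of its purple and teal neighbours. That is inside the 5 mm limit. The cameras are only good to about 2 mm, so the exact value is uncertain.
- **Push force:** the wrist force read up to about 6 N while pushing, against the 20 N limit. It read only noise once the hand was away.
- **Other objects:** in the last pictures blue and green still stick out. The other books, the stapler, tape dispenser, pencil cup and pink look-alikes look unmoved. I checked these by eye, not by measurement.
- **Disagreements:** the top and scene cameras placed the row about 5 mm apart in absolute position, so I went by the difference between neighbouring books. Contact also came about 5 mm earlier than the pictures predicted.
- **Joint limits:** joint 4 read -1.132 at one moment, against its -1.13 limit, while I was lowering the tool. I switched to a steeper tilt straight away. Joint 6 had earlier come to 2.684, just inside its 2.69 limit, so I turned the tool half way round. The hand-in gave no verdict, so I can't say whether the joint 4 reading counts as passing its range.

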